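# Hang up the cork pail

## Task

Tidy the tasting table: swing the cork pail's folded bail upright while the pail stays standing where it is, then lift the pail by its bail and hang it on the brass hook of the pail stand, with the hook in the bail's kink. Do it gently: let the hook take the pail's weight before you let go, never force or drop the bail onto the hook, and leave the other things on the table alone. At the end the pail hangs still and upright on the hook, clear of the table.

Things in the scene. Friction and masses are not known exactly. Their poses are not given: they have to be found in the camera images.
- pail: Loose open steel pail, corks lying inside, 105 mm high, outer diameter 100 mm at the foot, 124 mm at the rim, 0.35 to 0.75 kg. Origin: centre of its underside; z up. Its bail, a 7 mm round dark rod, hinges about the pail's y direction on two ears at y = +66 and -66 mm, 92 mm above the underside. Carried by one shoulder the pail may sag a few degrees to the far side.
- bail (a joint): Bail angle a, rad: 0 = folded level to the pail's -x side, 1.57 = upright, 3.0 = folded over to +x. Starts at 0.15 to 0.5. Stiff hinge (about 0.04 N m of friction): the bail stays where it is left. A rod point at distance u from the hinge axis lies at pail x = -u cos a, z = 92 mm + u sin a.
- bail_kink (a point): Middle of the bail's outward kink, on the rod's centre line, 86 mm from the hinge axis, at pail y = 0; moves with the bail. The kink is 20 mm wide (pail y -10 to +10 mm) and slopes down to the shoulders at |y| = 20 mm; its hollow side faces the hinge axis. The hook belongs in that hollow.
- shoulder_a (a point): Middle of the bail's straight shoulder on the pail's +y side (pail y = +38 mm, rod centre line, 72 mm from the hinge axis); moves with the bail. The shoulder is straight from y = 20 to 56 mm and can be gripped from above, across the rod, once the bail is up. Beyond it the rod rounds off to the leg at y = 66 mm.
- shoulder_b (a point): The same on the pail's -y side (pail y = -38 mm).
- stand: Fixed pail stand: dark steel foot plate 200 x 110 x 10 mm (x = -60 to +140 mm) and an 18 mm brass post, 276 mm high, at x = +120 mm, y = 0. Origin: on the table straight below the hook's trough; z up. A brass hook bar, 10 mm thick, comes from the post along -x, 16 mm above the trough as far as x = +19 mm, slopes down to the trough and turns up to a tip at -x.
- hook_mid (a point): Point on the stand's axis straight above its origin, 240 mm above the table: middle of the possible heights of the trough's centre line. The hook is clamped at another height each time: its trough truly lies up to 8 mm above or below this point (not measured: feel or look). Rigid, it does not give. Its axes are the stand's.
- hook_tip (a point): Likewise for the tip of the hook (x = -20 mm of the stand, 24 mm above the trough, centre line): true height up to 8 mm off; the metal reaches 5 mm higher. The trough is level from x = +8 to -7 mm; the mouth above it is about 28 mm wide. A bail rod lying in the trough, along the stand's y, has its centre line 8.5 mm above the trough's.
- bottle: Bystander: dark standing wine bottle, 75 mm diameter, 295 mm high. Origin: centre of its underside.
- glass_a: Bystander: stemmed wine glass, 80 mm diameter, 190 mm high. Origin: centre of its foot.
- glass_b: Bystander: another such wine glass.
- decanter: Bystander: glass decanter, 130 mm diameter, 215 mm high. Origin: centre of its underside.
- corkscrew: Bystander: folded waiter's corkscrew lying on the table, 150 x 16 x 12 mm. Origin: underside of its handle's middle; x along it.
- dish: Bystander: small white dish, 76 mm diameter, 28 mm high. Origin: centre of its underside.
Not all that is in view belongs to the job. Leave any orange or pink look-alike of the pail alone.

How it is judged:
By the outcome, as a careful person would: the job done as asked, in the order asked, and still so for the second after the job is handed in, with the robot touching nothing.
It also fails if it takes over 72 s, if anything falls off the work surface, if the arm or the gripper's body presses on something with over 40 N, if the wrist force passes 120 N, or if a joint passes its speed limit or range.

## Robot

A 7-joint arm with a two-finger parallel gripper is mounted at the origin on the work surface. World frame = base frame: x ahead of the robot, y to its left, z up, the work surface at z = 0. Lengths are in mm, angles in rad, forces in N, time in s.
With the tool pointing down it reaches from about 400 to 850 mm from the base axis. Payload 4.5 kg.
Tool frame: the origin (TCP) lies on the centre line of the jaws, within the pads' length; the fingertips stand 11 mm ahead of it and the grasp point (between the pads) lies 8 mm behind it; z points along the fingers, y is the line along which they close (so a half turn about z gives the same grasp; the last joint's range is limited). The gripper opens to 88 mm and grips with 3 to 60 N. Pads are 18 mm wide; open, the fingers measure 123 mm over their backs; the gripper's body (75 mm by 187 mm) begins 45 mm behind the grasp point.
Start: joints at [1.191, 0.689, -0.195, 1.565, 0.157, 0.902, -0.215], TCP at [251.337, -572.26, 249.743] pointing down, gripper open.
Joint ranges: [-3.01, 3.01], [-0.46, 2.08], [-1.47, 1.51], [0.13, 2.56], [-1, 4.14], [0.04, 2.09], [-2.66, 2.66]. Speed limits (rad/s): [2.57, 2.57, 3.14, 3.14, 3.14, 3.14, 3.14].

## Interface

Orientations are given as a rotation vector (axis times angle).
In Python, from cell import r gives the robot as it stands.
- The arm moves only by the tool jog_arm, never from a script. Its argument "increments" is a list of rows, each an object with "linear": the shift along the tool's x, y, z in m, a list of three; "spin": the turn about the tool's z in degrees. In form: [{"linear": [tx, ty, tz], "spin": spin}, ...]. A call has 1 to 5 rows; each row shifts and turns the commanded pose from where the row before left it, along the tool's axes as they then stand; what a row does not reach is not made up. A row lasts 1/12 s, in which the tool goes at most 41.7 mm and 7.16 degrees, less where a joint would pass 70% of its speed; a pose out of reach is approached as far as the arm can. A call is refused whole if a number of a shift passes 0.0417 or a number of a turn 7.16, either way. A call with a gripper value outside its range is refused whole. "gripper" is the gripper command: -1 is fully open, 1 is shut, values between are in proportion, set as the call begins (left out, the last holds). The fingers move at their own pace and stop on an object; "grip_force" is the grip in N (left out, the last holds). Time passes only in rows, so rows that do not move let the fingers close. It gives the time, the measured TCP pose, the force, the opening and the grip force at its end, in the units of the state.
- r.get_state(): the state, without advancing time (a new reading comes with each control period).
- r.read_camera(name): name is "scene" or "top"; returns a dict with "frame" (384x512x3 uint8, red, green, blue), "fx", "fy", "cx", "cy" (pixels), "eye" and "rotation" of the camera in the world. Camera axes: x right, y up, looking along -z (the intrinsics and any distortion apply to the point x, -y, -z); pixel columns grow to the right and rows downward; lengths in mm; the calibration is good to about 2 mm. A picture is of the moment at which its call begins. There is no depth.
- r.close_job(): hands the job in; it is judged then, once.
The state is a dict: "t": time; "q": joint angles; "joint_vel": joint speeds; "joint_torque": joint torques, N m; "position": TCP position; "ee_rot": TCP orientation; "contact_force": force on the tool from outside, world axes, zero at the start; "ft_torque": the same for the moment, N m; "opening": finger opening in mm; "grasp_force": force on a finger pad.
Only numpy, scipy, OpenCV 4.12 (cv2) and the standard library are available. Lean on these libraries where they do the work, as an engineer would, in place of code of your own. Each camera call takes 0.05 s, during which the arm holds its last target. There are 200 camera calls.

## Working session

There is one attempt and no reset: what is moved stays moved. The work goes in short steps, Python scripts to look and compute and a tool call to move; the robot and the scene stay as the last step left them, time stands still between calls to the robot, and variables do not carry over. Pictures are saved under pics/ and viewed, at most 10 in all, crops included, and the job is handed in when it is done.

Besides the shell and the picture viewer there is one more tool, called after "Call:" as name(argument=value, ...) on one line, values as JSON. jog_arm: Moves the arm, as the interface text tells. Its arguments: {"type":"object","properties":{"increments":{"type":"array"},"gripper":{"type":"number"},"grip_force":{"type":"number"}},"required":["increments"]}

```bash
ls; mkdir -p pics; python3 - <<'E'
from cell import r
import cv2
for n in("scene","top"):
    c=r.read_camera(n); cv2.imwrite(f"pics/{n}0.png",c["frame"][:,:,::-1])
    print({k:c[k] for k in c if k!="frame"})
s=r.get_state(); print(s)
E
```

```text
pics
{'fx': 395.5718704734222, 'fy': 395.5718704734222, 'cx': 259.1345656396021, 'cy': 200.29954415195132, 'eye': array([ 843.93631612, -439.40424239, 1033.03233689]), 'rotation': array([0.61944681, 0.15265179, 0.41677791])}
{'fx': 358.2945717203667, 'fy': 358.2945717203667, 'cx': 261.6239636969433, 'cy': 193.09189849109674, 'eye': array([ 383.55063934,  108.26711623, 1075.32632787]), 'rotation': array([ 0.15991951, -0.13705675, -1.54606041])}
{'t': 0.1, 'q': array([ 1.19082189,  0.68984189, -0.19452168,  1.56622789,  0.15730689,
        0.90248854, -0.21513322]), 'joint_vel': array([-7.59091805e-04, -3.21053666e-03,  1.66628653e-04, -2.45860175e-03,
        2.55073714e-05,  1.90288570e-03,  8.16412503e-04]), 'joint_torque': array([-2.64261282e-03, -5.28498137e+01, -1.27130225e+00, -1.53835934e+01,
       -5.25928871e-02,  2.03582043e-03,  2.33190883e-05]), 'position': array([ 251.03828814, -571.78263346,  249.02982721]), 'ee_rot': array([-3.07310450e+00, -6.45090696e-01,  6.96072004e-04]), 'contact_force': array([ 0.05643683, -0.23506334, -0.46101893]), 'ft_torque': array([ 0.01273831, -0.01639384,  0.011835  ]), 'grasp_force': 0.0, 'opening': 88.30659001948999}
```

View pics/scene0.png

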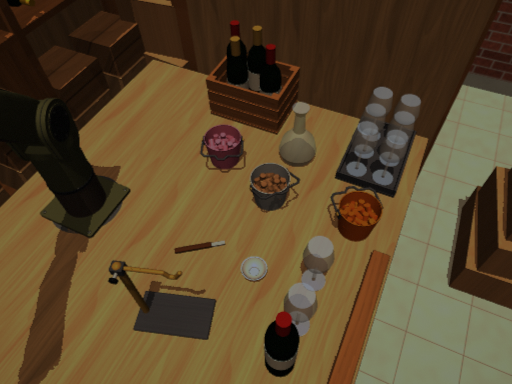

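View pics/top0.png

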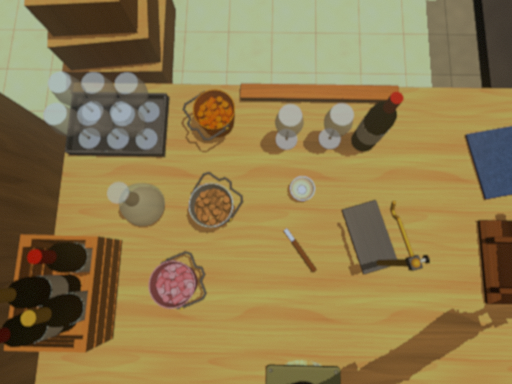

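The grey pail with brown corks is at scene (270,187) / top (212,205), its bail folded to image right. The stand's plate is at top (370,237), with the hook bar running from (415,262) to its tip at (395,205). I'll enlarge both for pixel positions.

```bash
cat > h.py <<'E'
import numpy as np, cv2
from cell import r
from scipy.spatial.transform import Rotation as R
def cam(n): return r.read_camera(n)
def ray(c,u,v):
    d=np.array([(u-c["cx"])/c["fx"],-(v-c["cy"])/c["fy"],-1.])
    return c["eye"],R.from_rotvec(c["rotation"]).as_matrix()@d
def plane(c,u,v,z):
    e,d=ray(c,u,v); return e+d*(z-e[2])/d[2]
def tri(c1,p1,c2,p2):
    e1,d1=ray(c1,*p1);e2,d2=ray(c2,*p2)
    s=np.linalg.lstsq(np.c_[d1,-d2],e2-e1,rcond=None)[0]
    a,b=e1+d1*s[0],e2+d2*s[1]; return (a+b)/2,np.linalg.norm(a-b)
def proj(c,P):
    q=R.from_rotvec(c["rotation"]).inv().apply(np.asarray(P,float)-c["eye"])
    return c["cx"]-c["fx"]*q[...,0]/q[...,2], c["cy"]+c["fy"]*q[...,1]/q[...,2]
def crop(c,u,v,w,h,k):
    f=c["frame"][v:v+h,u:u+w,::-1]; f=cv2.resize(f,None,fx=k,fy=k,interpolation=cv2.INTER_CUBIC)
    f=np.clip(f.astype(float)*1.5,0,255).astype(np.uint8)
    for i in range(0,w,10): cv2.putText(f,str(u+i),(i*k,8),0,.28,(255,255,0)); cv2.line(f,(i*k,10),(i*k,14),(255,255,0))
    for i in range(0,h,10): cv2.putText(f,str(v+i),(0,i*k+3),0,.28,(255,255,0)); cv2.line(f,(20,i*k),(24,i*k),(255,255,0))
    return f
E
python3 - <<'E'
from h import *
s,t=cam("scene"),cam("top")
a=np.vstack([np.hstack([crop(s,240,155,66,60,6),crop(t,182,165,66,60,6)]),np.hstack([crop(s,100,255,132,48,3),crop(t,340,195,132,80,3)[:144*2][:144*1+96][:144]])])
cv2.imwrite("pics/c1.png",a);print(a.shape)
E
```

```text
(504, 792, 3)
```

View pics/c1.png

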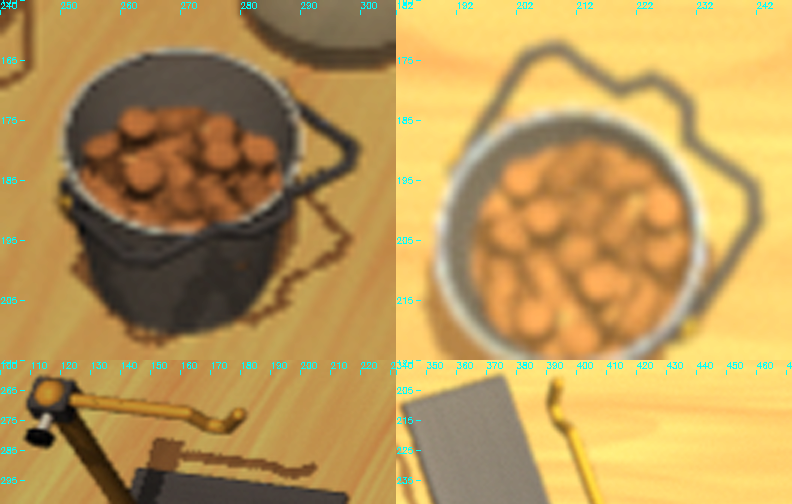

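Crops show: rim centred near top (211,206.5), ear at top (231,219), kink flat around top (227.5,180), shoulder ends at (208,172) and (241,199) in top and (262,197), (298,180) in scene. Hook tip is at scene (180,272.5) / top (393.5,203), the post's cap at scene (117,266).

```bash
python3 - <<'E'
from h import *
np.set_printoptions(precision=1,suppress=True)
s,t=cam("scene"),cam("top")
# rim ellipse: bright grey low-saturation pixels near ring
for c,ctr,n in((t,(211,206),"t"),(s,(269,178),"s")):
    hsv=cv2.cvtColor(c["frame"],cv2.COLOR_RGB2HSV)
    m=((hsv[...,1]<75)&(hsv[...,2]>(120 if n=="t" else 90))).astype(np.uint8)
    yy,xx=np.nonzero(m); d=np.hypot(xx-ctr[0],yy-ctr[1]); k=(d>12)&(d<26)
    e=cv2.fitEllipse(np.c_[xx[k],yy[k]].astype(np.float32)) if k.sum()>10 else None
    print(n,k.sum(),e)
    if e: print("rim",plane(c,*e[0],105))
print("rim by hand top",plane(t,211.2,206.5,105),"scene",plane(s,269.8,178,105))
print("earR",plane(t,231,219,92))
for z in (92,105,120,135):print("kink",z,plane(t,227.5,180,z))
print("corner tri",tri(t,(241,199),s,(262,197)),tri(t,(241,199),s,(298,180)),tri(t,(208,172.5),s,(298,180)),tri(t,(208,172.5),s,(262,197)))
print("tip",tri(t,(393.7,203.5),s,(179.5,273)))
# foot plate
for c,n in((t,"t"),(s,"s")):
    hsv=cv2.cvtColor(c["frame"],cv2.COLOR_RGB2HSV); f=c["frame"].astype(int)
    m=((hsv[...,1]<60)&(hsv[...,2]<130)).astype(np.uint8)
    m=cv2.morphologyEx(m,cv2.MORPH_OPEN,np.ones((3,3)))
    P=(370,237) if n=="t" else (180,318)
    k,l,st,ce=cv2.connectedComponentsWithStats(m); i=l[P[1],P[0]]
    cn=cv2.findContours((l==i).astype(np.uint8),0,2)[0][0]
    b=cv2.boxPoints(cv2.minAreaRect(cn)); ap=cv2.approxPolyDP(cn,4,True)[:,0]
    print(n,st[i],[plane(c,*p,10)[:2] for p in ap],ap.tolist())
E
```

```text
t 169 ((210.43795776367188, 204.611572265625), (42.812469482421875, 43.72895050048828), 62.88344192504883)
rim [534.8 264.3 105. ]
s 44 ((269.92401123046875, 178.0948944091797), (30.48107147216797, 39.6065788269043), 90.03121185302734)
rim [537.7 261.  105. ]
rim by hand top [529.6 262.  105. ] scene [537.2 261.2 105. ]
earR [497.8 207.6  92. ]
kink 92 [607.9 221.6  92. ]
kink 105 [605.  220.1 105. ]
kink 120 [601.5 218.4 120. ]
kink 135 [598.1 216.6 135. ]
corner tri (array([549.6, 179.6, 115.5]), np.float64(1.4719380450710866)) (array([589.3, 204.2, 168.2]), np.float64(109.7076196750755)) (array([621.7, 273. , 124.1]), np.float64(2.5271415766138414)) (array([581.5, 228.9, 119.2]), np.float64(114.88934966173807))
tip (array([ 521.1, -178.6,  265.9]), np.float64(2.436521648194376))
t [ 344  202   51   64 2004] [array([ 566.9, -214.8]), array([ 540.9, -121.5]), array([ 380.5, -170. ]), array([ 402.5, -263.5])] [[375, 202], [344, 210], [362, 265], [394, 258]]
s [ 135  292   80   47 2746] [array([ 360.9, -178.2]), array([ 401.7, -218.7]), array([ 376.5, -233.3]), array([ 393.6, -275.4]), array([ 573.3, -218.1]), array([ 542.6, -120.1])] [[146, 292], [150, 311], [139, 312], [135, 329], [206, 338], [214, 300]]
```

Measured, with two views agreeing and sizes checking out:
- Pail centre is about (536,262).
- The bail points along (0.79,-0.61) at a ≈ 0.43.
- Shoulder_a is at about (564,193,122).
- Stand origin is about (500,-185), with its -x along (0.957,0.289).

First I lift the tool and turn it so the jaws close across the rod.

Call:
jog_arm(increments=[{"linear":[0,0,-0.035],"spin":-5.7},{"linear":[0,0,-0.035],"spin":-5.7},{"linear":[0,0,-0.035],"spin":-5.7},{"linear":[0,0,-0.035],"spin":-5.7},{"linear":[0,0,-0.03],"spin":-5.8}], gripper=0, grip_force=4)

```text
t: 0.72
position: [251.3, -572.3, 422.4]
ee_rot: [2.815, 1.391, -0.0]
contact_force: [0.7, -0.8, -0.5]
opening: 57.1
grasp_force: 0.0
```

```bash
cat >> h.py <<'E'
def go(P):
    s=r.get_state(); M=R.from_rotvec(s["ee_rot"]); d=M.inv().apply(np.array(P)-s["position"])
    x=M.as_matrix()[:,0]
    print("t%.2f"%s["t"],"pos",s["position"].round(1),"yaw %.1f"%np.degrees(np.arctan2(x[1],x[0])),"tool d",d.round(1),"F",s["contact_force"].round(1),"open %.1f"%s["opening"],"g %.1f"%s["grasp_force"],"q7 %.2f"%s["q"][6])
E
python3 - <<'E'
from h import *
go((564,193,420))
c=cam("top")
for n,p in dict(dish=(302,189),ga=(286,141),gb=(329,139),bottle=(366,138),cork=(299,250),dec=(143,207)).items(): print(n,plane(c,*p,10).round())
E
```

```text
t0.72 pos [ 251.3 -572.3  422.4] yaw 52.6 tool d [ 797.8 -216.7    1.3] F [ 0.7 -0.8 -0.5] open 57.1 g 0.0 q7 0.27
dish [603.   4.  10.]
ga [754.  54.  10.]
gb [763. -80.  10.]
bottle [ 768. -195.   10.]
cork [420.  13.  10.]
dec [539. 483.  10.]
```

Call:
jog_arm(increments=[{"linear":[0.04,-0.0108,0],"spin":0},{"linear":[0.04,-0.0108,0],"spin":0},{"linear":[0.04,-0.0108,0],"spin":0},{"linear":[0.04,-0.0108,0],"spin":0},{"linear":[0.04,-0.0108,0],"spin":0}])

```text
t: 1.18
position: [331.0, -379.0, 419.6]
ee_rot: [2.821, 1.383, -0.0]
contact_force: [1.8, 1.1, 0.1]
opening: 44.0
grasp_force: 0.0
```

Call:
jog_arm(increments=[{"linear":[0.04,-0.0108,0],"spin":0},{"linear":[0.04,-0.0108,0],"spin":0},{"linear":[0.04,-0.0108,0],"spin":0},{"linear":[0.04,-0.0108,0],"spin":0},{"linear":[0.04,-0.0108,0],"spin":0}])

```text
t: 1.6
position: [410.5, -187.8, 419.7]
ee_rot: [2.82, 1.383, -0.0]
contact_force: [0.9, 0.1, -0.1]
opening: 44.3
grasp_force: 0.0
```

Call:
jog_arm(increments=[{"linear":[0.04,-0.0108,0],"spin":0},{"linear":[0.04,-0.0108,0],"spin":0},{"linear":[0.04,-0.0108,0],"spin":0},{"linear":[0.04,-0.0108,0],"spin":0},{"linear":[0.04,-0.0108,0],"spin":0}])

```text
t: 2.02
position: [490.2, 3.4, 419.7]
ee_rot: [2.82, 1.383, -0.0]
contact_force: [1.0, -0.9, 1.2]
opening: 43.8
grasp_force: 0.0
```

Call:
jog_arm(increments=[{"linear":[0.04,-0.0108,0],"spin":0},{"linear":[0.04,-0.0108,0],"spin":0},{"linear":[0.04,-0.0108,0],"spin":0},{"linear":[0.03,-0.0108,0],"spin":0},{"linear":[0,0,0],"spin":0}])

```text
t: 2.43
position: [547.3, 155.1, 419.0]
ee_rot: [-2.808, -1.396, -0.004]
contact_force: [-0.5, 0.4, -0.4]
opening: 44.0
grasp_force: 0.0
```

```bash
python3 - <<'E'
from h import *
go((564,193,200))
E
```

```text
t2.43 pos [547.3 155.1 419. ] yaw 52.9 tool d [ 39.3  -8.6 219.3] F [-0.5  0.4 -0.4] open 44.0 g 0.0 q7 -1.26
```

Call:
jog_arm(increments=[{"linear":[0.02,-0.0045,0.03],"spin":0},{"linear":[0.019,-0.004,0.035],"spin":0},{"linear":[0,0,0.04],"spin":0},{"linear":[0,0,0.04],"spin":0},{"linear":[0,0,0.04],"spin":0}])

```text
t: 2.85
position: [564.3, 182.4, 232.9]
ee_rot: [2.82, 1.384, 0.0]
contact_force: [0.4, -0.4, -0.1]
opening: 44.3
grasp_force: 0.0
```

Call:
jog_arm(increments=[{"linear":[0,0,0.035],"spin":0},{"linear":[0,0,0.025],"spin":0},{"linear":[0,0,0],"spin":0}])

```text
t: 3.1
position: [561.2, 180.2, 169.5]
ee_rot: [2.82, 1.384, -0.017]
contact_force: [-0.2, -0.1, -0.4]
opening: 44.7
grasp_force: 0.0
```

```bash
python3 - <<'E'
from h import *
go((564,193,123))
s,t=cam("scene"),cam("top")
cv2.imwrite("pics/c2.png",np.hstack([crop(s,230,130,80,90,5),crop(t,180,150,80,90,5)]))
p=r.get_state()["position"]
print(proj(s,p+[0,0,-11]),proj(t,p+[0,0,-11]), proj(s,[564,193,122]),proj(t,[564,193,122]))
E
```

```text
t3.10 pos [561.2 180.2 169.5] yaw 52.3 tool d [12.3 -5.4 46.4] F [-0.2 -0.1 -0.4] open 44.7 g 0.0 q7 -1.47
(np.float64(267.3303566294031), np.float64(187.63008256077939)) (np.float64(239.01023557722777), np.float64(190.37850087088583)) (np.float64(268.67661279145995), np.float64(193.8213526356028)) (np.float64(236.22136605834743), np.float64(193.49456568137072))
```

View pics/c2.png

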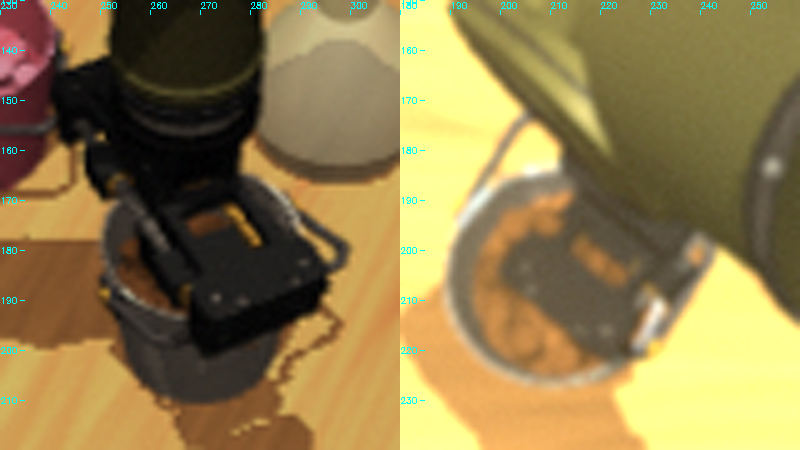

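The gripper sits over the near shoulder as planned, about 10 mm short along the rod. The pail hasn't moved (scene rim about (270,178)). I'll correct that and go down.

Call:
jog_arm(increments=[{"linear":[0.005,-0.003,0.015],"spin":0},{"linear":[0.005,-0.002,0.015],"spin":0},{"linear":[0,0,0.009],"spin":0},{"linear":[0,0,0.004],"spin":0},{"linear":[0,0,0],"spin":0}])

```text
t: 3.62
position: [566.5, 193.3, 131.2]
ee_rot: [2.82, 1.385, -0.002]
contact_force: [-0.1, -0.2, 0.3]
opening: 43.6
grasp_force: 0.0
```

Call:
jog_arm(increments=[{"linear":[0,0,0],"spin":0},{"linear":[0,0,0],"spin":0}])

```text
t: 3.78
position: [567.2, 193.6, 132.4]
ee_rot: [2.82, 1.384, 0.002]
contact_force: [0.9, -0.1, 0.0]
opening: 44.3
grasp_force: 0.0
```

```bash
python3 - <<'E'
from h import *
go((562,189,124))
E
```

```text
t3.78 pos [567.2 193.6 132.4] yaw 52.3 tool d [-6.9 -1.3  8.3] F [ 0.9 -0.1  0. ] open 44.3 g 0.0 q7 -1.51
```

Call:
jog_arm(increments=[{"linear":[-0.003,0,0.004],"spin":0},{"linear":[-0.003,-0.001,0.004],"spin":0},{"linear":[0,0,0],"spin":0},{"linear":[0,0,0],"spin":0}])

```text
t: 4.12
position: [561.9, 189.1, 123.4]
ee_rot: [2.82, 1.384, -0.002]
contact_force: [0.4, -0.4, 0.2]
opening: 43.8
grasp_force: 0.0
```

Call:
jog_arm(increments=[{"linear":[0,0,0],"spin":0},{"linear":[0,0,0],"spin":0},{"linear":[0,0,0],"spin":0},{"linear":[0,0,0],"spin":0}], gripper=0.6, grip_force=4)

```text
t: 4.45
position: [562.4, 189.7, 123.8]
ee_rot: [-2.82, -1.385, -0.0]
contact_force: [0.0, 0.8, 0.9]
opening: 19.6
grasp_force: 0.0
```

```bash
python3 - <<'E'
from h import *
go((562,189,124))
E
```

```text
t4.45 pos [562.4 189.7 123.8] yaw 52.3 tool d [-0.8  0.1 -0.2] F [0.  0.8 0.9] open 19.6 g 0.0 q7 -1.52
```

Call:
jog_arm(increments=[{"linear":[0,0,0],"spin":0},{"linear":[0,0,0],"spin":0}], gripper=0.75)

```text
t: 4.62
position: [562.7, 188.7, 123.7]
ee_rot: [2.819, 1.384, -0.0]
contact_force: [0.3, -1.9, -0.2]
opening: 10.7
grasp_force: 0.8
```

Call:
jog_arm(increments=[{"linear":[0,0,0],"spin":0},{"linear":[0,0,0],"spin":0},{"linear":[0,0,0],"spin":0}], gripper=1, grip_force=4)

```text
t: 4.87
position: [562.5, 188.3, 123.7]
ee_rot: [2.819, 1.383, -0.001]
contact_force: [1.2, -2.7, 1.0]
opening: 6.9
grasp_force: 3.9
```

The rod is gripped (opening 6.9 mm). Now I swing it up along its arc, checking the force as it goes.

Call:
jog_arm(increments=[{"linear":[0,-0.0032,-0.006],"spin":0},{"linear":[0,-0.0034,-0.006],"spin":0},{"linear":[0,-0.0045,-0.0057],"spin":0},{"linear":[0,-0.0047,-0.0052],"spin":0}])

```text
t: 5.2
position: [549.4, 200.3, 147.5]
ee_rot: [-2.819, -1.385, -0.001]
contact_force: [0.5, -1.1, 0.6]
opening: 6.4
grasp_force: 4.0
```

Call:
jog_arm(increments=[{"linear":[0,-0.0055,-0.0048],"spin":0},{"linear":[0,-0.0058,-0.0042],"spin":0},{"linear":[0,0,0],"spin":0}])

```text
t: 5.45
position: [540.4, 207.7, 157.1]
ee_rot: [-2.818, -1.387, -0.003]
contact_force: [1.7, -2.7, 2.3]
opening: 6.7
grasp_force: 4.0
```

```bash
python3 - <<'E'
from h import *
go((536-.61*42,262.5-.79*42,164))
s,t=cam("scene"),cam("top")
cv2.imwrite("pics/c3.png",np.hstack([crop(s,230,130,80,90,5),crop(t,180,150,80,90,5)]))
E
```

```text
t5.45 pos [540.4 207.7 157.1] yaw 52.4 tool d [ -1.1 -37.   -6.9] F [ 1.7 -2.7  2.3] open 6.7 g 4.0 q7 -1.55
```

View pics/c3.png

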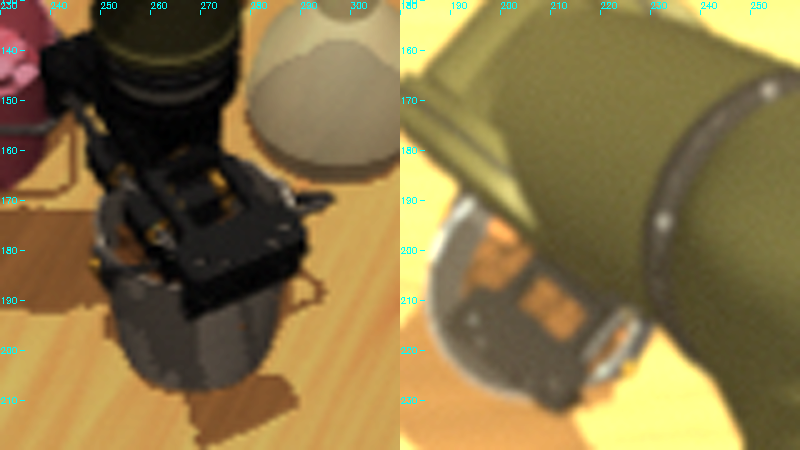

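The bail is coming up (far shoulder end at scene (296,170)), but the near ear has moved from top (231,219) to (225.6,224), so the pail is being dragged or tilted. I'll measure by how much before going on.

```bash
python3 - <<'E'
from h import *
np.set_printoptions(precision=1,suppress=True)
s,t=cam("scene"),cam("top")
def yel(c,ctr,rad=5):
    hsv=cv2.cvtColor(c["frame"],cv2.COLOR_RGB2HSV)
    m=(hsv[...,0]>20)&(hsv[...,0]<32)&(hsv[...,1]>170)
    yy,xx=np.nonzero(m);k=np.hypot(xx-ctr[0],yy-ctr[1])<rad
    return (xx[k].mean(),yy[k].mean()) if k.any() else None
E=[]
for im in(0,1):
    if im==0: fs=cv2.imread("pics/scene0.png")[:,:,::-1],cv2.imread("pics/top0.png")[:,:,::-1]; cs=(251,188.5);ct=(231,219)
    else: fs=s["frame"],t["frame"]; cs=(248.8,182.4);ct=(225.6,224)
    a=dict(s,frame=np.ascontiguousarray(fs[0]));b=dict(t,frame=np.ascontiguousarray(fs[1]))
    print("yellow",yel(a,cs),yel(b,ct)); print("ear",tri(a,yel(a,cs) or cs,b,yel(b,ct) or ct))
# foot outline bottom in scene: lowest dark pixels
for f,n in((cv2.imread("pics/scene0.png")[:,:,::-1],"0"),(s["frame"],"1")):
    g=cv2.cvtColor(np.ascontiguousarray(f),cv2.COLOR_RGB2HSV)
    for col in (258,264,270,276,282):
        v=g[190:222,col,1]; w=np.nonzero(v<110)[0]; print(n,col,190+w.max() if len(w) else None,end="; ")
    print()
E
```

```text
yellow None (np.float64(230.5), np.float64(219.5))
ear (array([497.2, 209.6,  91.9]), np.float64(1.9787763392581121))
yellow None (np.float64(226.0), np.float64(223.0))
ear (array([485.7, 220. , 103.7]), np.float64(1.1150768259315842))
0 258 205; 0 264 209; 0 270 209; 0 276 208; 0 282 204; 
1 258 204; 1 264 207; 1 270 207; 1 276 206; 1 282 201;
```

The ear is up 12 mm and inward 15 mm, so the pail is tilted about 10° on its far foot edge and the bail is at about 0.6. I'll back off along the tilt arc to set the foot down softly.

Call:
jog_arm(increments=[{"linear":[0,0.0035,0.002],"spin":0},{"linear":[0,0.0035,0.002],"spin":0},{"linear":[0,0.0035,0.002],"spin":0},{"linear":[0,0.0035,0.002],"spin":0},{"linear":[0,0,0],"spin":0}], grip_force=3)

```text
t: 6.07
position: [552.0, 196.5, 146.6]
ee_rot: [2.82, 1.383, -0.003]
contact_force: [0.7, -2.3, 1.3]
opening: 6.8
grasp_force: 3.0
```

```bash
cat >> h.py <<'E'
def yel(c,ctr,rad=6):
    hsv=cv2.cvtColor(c["frame"],cv2.COLOR_RGB2HSV)
    m=(hsv[...,0]>20)&(hsv[...,0]<32)&(hsv[...,1]>(170 if rad==6 else 130))
    yy,xx=np.nonzero(m);k=np.hypot(xx-ctr[0],yy-ctr[1])<rad
    return (xx[k].mean(),yy[k].mean()) if k.any() else None
def foot(c):
    g=cv2.cvtColor(c["frame"],cv2.COLOR_RGB2HSV);o=[]
    for col in (258,264,270,276,282):
        w=np.nonzero(g[190:222,col,1]<110)[0]; o.append(int(190+w.max()) if len(w) else None)
    return o
E
cat > chk.py <<'E'
from h import *
go((536-.61*42,262.5-.79*42,164))
s,t=cam("scene"),cam("top")
print("ear top",yel(t,(228,221)),"foot",foot(s),"ref (230.5,219.5)[205,209,209,208,204]")
# ears look golden in the scene as well
hsv=cv2.cvtColor(s["frame"],cv2.COLOR_RGB2HSV);yy,xx=np.nonzero((hsv[176:196,244:256,1]>170)&(hsv[176:196,244:256,2]>100)&(hsv[176:196,244:256,0]>17)&(hsv[176:196,244:256,0]<34))
if len(xx): print("scene ear",xx.mean()+244,yy.mean()+176,len(xx))
E
python3 chk.py
```

```text
t6.07 pos [552.  196.5 146.6] yaw 52.2 tool d [  0.5 -53.  -17.4] F [ 0.7 -2.3  1.3] open 6.8 g 3.0 q7 -1.53
ear top (np.float64(229.0), np.float64(221.0)) foot [205, 208, 209, 208, 203] ref (230.5,219.5)[205,209,209,208,204]
scene ear 250.0 186.0 1
```

Call:
jog_arm(increments=[{"linear":[0,0.002,0.001],"spin":0},{"linear":[0,0.002,0.001],"spin":0},{"linear":[0,0.002,0.001],"spin":0},{"linear":[0,0,0],"spin":0}])

```text
t: 6.5
position: [556.6, 194.2, 144.3]
ee_rot: [-2.819, -1.385, 0.0]
contact_force: [-0.3, -1.7, 0.0]
opening: 7.4
grasp_force: 3.1
```

```bash
python3 chk.py
```

```text
t6.50 pos [556.6 194.2 144.3] yaw 52.3 tool d [ -0.5 -58.1 -19.7] F [-0.3 -1.7  0. ] open 7.4 g 3.1 q7 -1.52
ear top None foot [205, 209, 210, 208, 204] ref (230.5,219.5)[205,209,209,208,204]
scene ear 250.5 188.0 2
```

The pail is back flat on its old spot: the foot pixels match, and the scene ear is at (250.5,188). I'll regrip to shed the stored strain, then raise in shorter strokes with the lightest grip.

Call:
jog_arm(increments=[{"linear":[0,0,0],"spin":0},{"linear":[0,0,0],"spin":0},{"linear":[0,0,0],"spin":0}], gripper=0.7)

```text
t: 6.85
position: [556.9, 194.7, 144.8]
ee_rot: [-2.819, -1.385, -0.002]
contact_force: [-0.4, -0.5, 0.3]
opening: 13.1
grasp_force: 0.0
```

Call:
jog_arm(increments=[{"linear":[0,0,0],"spin":0},{"linear":[0,0,0],"spin":0},{"linear":[0,0,0],"spin":0}], gripper=0.77)

```text
t: 7.1
position: [556.8, 194.1, 144.7]
ee_rot: [-2.82, -1.385, -0.0]
contact_force: [-0.3, -0.5, 0.4]
opening: 10.4
grasp_force: 0.0
```

```bash
python3 chk.py; python3 - <<'E'
from h import *
s,t=cam("scene"),cam("top")
cv2.imwrite("pics/c4.png",np.hstack([crop(s,230,140,80,75,5),crop(t,180,160,80,75,5)]))
E
```

```text
t7.10 pos [556.8 194.1 144.7] yaw 52.3 tool d [ -0.5 -58.2 -19.3] F [-0.3 -0.5  0.4] open 10.4 g 0.0 q7 -1.52
ear top (np.float64(230.5), np.float64(219.5)) foot [205, 209, 210, 208, 204] ref (230.5,219.5)[205,209,209,208,204]
scene ear 250.5 188.0 2
```

View pics/c4.png

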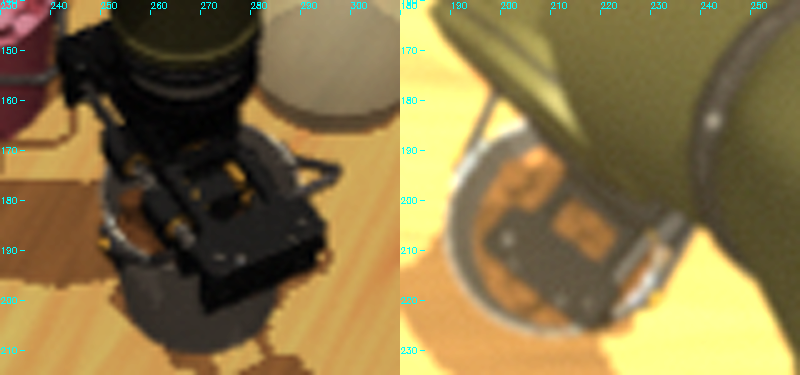

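The pail is back exactly on its spot: the top ear at (230.5,219.5) matches the start. The bail's far bend shows at scene (297,174.5), so I use it to get the bail angle.

```bash
python3 - <<'E'
from h import *
s=r.read_camera("scene")
for a in(.35,.43,.5,.6,.7,.8,.9):
    P=np.array([536+.61*59,262+.79*59,92])+70*np.array([.79*np.cos(a),-.61*np.cos(a),np.sin(a)])
    sh=np.array([536-.61*42,262-.79*42,92])+72*np.array([.79*np.cos(a),-.61*np.cos(a),np.sin(a)])
    print(a,np.round(proj(s,P),1),sh.round(1))
E
```

```text
0.35 [297.6 183.2] [563.8 187.6 116.7]
0.43 [297.3 181.6] [562.1 188.9 122. ]
0.5 [297.  180.2] [560.3 190.3 126.5]
0.6 [296.5 178. ] [557.3 192.6 132.7]
0.7 [295.9 175.8] [553.9 195.2 138.4]
0.8 [295.2 173.6] [550.  198.2 143.6]
0.9 [294.4 171.4] [545.7 201.5 148.4]
```

Call:
jog_arm(increments=[{"linear":[0,0,0.004],"spin":0},{"linear":[0,0,0],"spin":0}])

```text
t: 7.52
position: [556.4, 193.7, 140.0]
ee_rot: [2.82, 1.385, -0.001]
contact_force: [0.1, -0.1, 0.7]
opening: 9.9
grasp_force: 0.0
```

Call:
jog_arm(increments=[{"linear":[0,0,0],"spin":0},{"linear":[0,0,0],"spin":0},{"linear":[0,0,0],"spin":0}], gripper=1, grip_force=3)

```text
t: 7.77
position: [556.3, 193.8, 140.3]
ee_rot: [-2.82, -1.385, 0.001]
contact_force: [0.0, 0.9, -1.1]
opening: 7.4
grasp_force: 3.0
```

Call:
jog_arm(increments=[{"linear":[0,-0.0024,-0.0026],"spin":0},{"linear":[0,-0.0025,-0.0025],"spin":0},{"linear":[0,-0.0027,-0.0024],"spin":0},{"linear":[0,0,0],"spin":0},{"linear":[0,0,0],"spin":0}])

```text
t: 8.18
position: [550.6, 198.2, 148.5]
ee_rot: [2.819, 1.384, -0.0]
contact_force: [-1.1, -2.0, 0.9]
opening: 7.0
grasp_force: 3.0
```

```bash
python3 chk.py
```

```text
t8.18 pos [550.6 198.2 148.5] yaw 52.3 tool d [  0.  -50.8 -15.5] F [-1.1 -2.   0.9] open 7.0 g 3.0 q7 -1.53
ear top None foot [205, 209, 210, 208, 204] ref (230.5,219.5)[205,209,209,208,204]
```

```bash
cat >> chk.py <<'E'
def tm(f,ref,x,y,w,h,m=8):
    T=ref[y:y+h,x:x+w]; I=np.ascontiguousarray(f[y-m:y+h+m,x-m:x+w+m,::-1])
    k=4; q=cv2.matchTemplate(cv2.resize(I,None,fx=k,fy=k,interpolation=2),cv2.resize(T,None,fx=k,fy=k,interpolation=2),cv2.TM_CCOEFF_NORMED)
    _,v,_,p=cv2.minMaxLoc(q); return p[0]/k-m,p[1]/k-m,round(v,2)
rs,rt=cv2.imread("pics/scene0.png"),cv2.imread("pics/top0.png")
print("shift px: scene ear",tm(s["frame"],rs,246,182,11,13),"top ear",tm(t["frame"],rt,227,214,9,9))
E
python3 chk.py
```

```text
t8.28 pos [550.6 198.  148.2] yaw 52.3 tool d [  0.2 -51.  -15.8] F [-0.3 -1.3  1.4] open 7.3 g 3.0 q7 -1.53
ear top None foot [205, 209, 209, 208, 204] ref (230.5,219.5)[205,209,209,208,204]
shift px: scene ear (0.0, 0.0, 0.84) top ear (0.0, 0.0, 0.94)
```

The pail hasn't moved (zero shift in both views). I'll continue the arc.

Call:
jog_arm(increments=[{"linear":[0,-0.0028,-0.0023],"spin":0},{"linear":[0,-0.0029,-0.0021],"spin":0},{"linear":[0,-0.003,-0.0019],"spin":0},{"linear":[0,0,0],"spin":0}])

```text
t: 8.72
position: [543.5, 204.8, 155.0]
ee_rot: [-2.819, -1.386, -0.001]
contact_force: [0.4, -2.0, 0.6]
opening: 6.6
grasp_force: 3.0
```

```bash
python3 chk.py
```

```text
t8.72 pos [543.5 204.8 155. ] yaw 52.4 tool d [ -0.8 -41.2  -9. ] F [ 0.4 -2.   0.6] open 6.6 g 3.0 q7 -1.54
ear top (np.float64(228.0), np.float64(221.0)) foot [205, 208, 209, 207, 202] ref (230.5,219.5)[205,209,209,208,204]
shift px: scene ear (-0.75, -2.75, 0.83) top ear (-2.25, 1.25, 0.95)
```

The pail has started to tip again (ear shift 2-3 px). I'll back off, let go (the hinge holds the bail), and from here push the bail with one finger at the kink. That is on the pail's centre line, has a longer lever and no grip torque.

Call:
jog_arm(increments=[{"linear":[0,0.0025,0.0012],"spin":0},{"linear":[0,0.0025,0.0012],"spin":0},{"linear":[0,0.0015,0.001],"spin":0},{"linear":[0,0,0],"spin":0},{"linear":[0,0,0],"spin":0}])

```text
t: 9.23
position: [549.1, 199.5, 150.8]
ee_rot: [2.82, 1.384, -0.0]
contact_force: [0.4, -2.4, 1.7]
opening: 7.2
grasp_force: 3.0
```

```bash
python3 chk.py
```

```text
t9.23 pos [549.1 199.5 150.8] yaw 52.3 tool d [ -0.1 -48.8 -13.2] F [ 0.4 -2.4  1.7] open 7.2 g 3.0 q7 -1.53
ear top None foot [205, 209, 210, 208, 204] ref (230.5,219.5)[205,209,209,208,204]
shift px: scene ear (0.0, -0.25, 0.81) top ear (-0.5, 0.25, 0.96)
```

Call:
jog_arm(increments=[{"linear":[0,0,0],"spin":0},{"linear":[0,0,0],"spin":0},{"linear":[0,0,0],"spin":0}], gripper=0.5)

```text
t: 9.58
position: [549.1, 201.0, 151.2]
ee_rot: [-2.818, -1.385, -0.002]
contact_force: [-0.1, 0.7, 0.4]
opening: 21.7
grasp_force: 0.0
```

```bash
python3 chk.py
```

```text
t9.58 pos [549.1 201.  151.2] yaw 52.3 tool d [ -1.2 -48.  -12.8] F [-0.1  0.7  0.4] open 21.7 g 0.0 q7 -1.53
ear top None foot [205, 209, 210, 208, 204] ref (230.5,219.5)[205,209,209,208,204]
shift px: scene ear (-0.25, 0.0, 0.79) top ear (-0.25, 0.5, 0.95)
```

Call:
jog_arm(increments=[{"linear":[0,0,-0.02],"spin":0},{"linear":[0.01,0.002,-0.02],"spin":0},{"linear":[0.015,0.004,0],"spin":0},{"linear":[0.015,0.003,0],"spin":0},{"linear":[0,0,0],"spin":0}], gripper=0.3)

```text
t: 10.1
position: [582.5, 228.9, 191.7]
ee_rot: [-2.818, -1.385, -0.007]
contact_force: [-0.7, 0.4, -0.8]
opening: 31.0
grasp_force: 0.0
```

Call:
jog_arm(increments=[{"linear":[0,0,0.012],"spin":0},{"linear":[0,0,0.012],"spin":0},{"linear":[0,0,0.005],"spin":0},{"linear":[0,0,0],"spin":0}])

```text
t: 10.43
position: [578.6, 224.5, 159.4]
ee_rot: [2.819, 1.385, -0.009]
contact_force: [0.0, 0.2, -0.5]
opening: 30.9
grasp_force: 0.0
```

```bash
python3 chk.py
```

```text
t10.43 pos [578.6 224.5 159.4] yaw 52.3 tool d [-37.9 -56.9  -4.3] F [ 0.   0.2 -0.5] open 30.9 g 0.0 q7 -1.50
ear top None foot [205, 209, 210, 208, 204] ref (230.5,219.5)[205,209,209,208,204]
shift px: scene ear (-0.25, -0.25, 0.78) top ear (0.0, 0.25, 0.96)
```

Call:
jog_arm(increments=[{"linear":[0,0,0],"spin":0},{"linear":[0,0,0],"spin":0},{"linear":[0,0,0],"spin":0}], gripper=0.7)

```text
t: 10.78
position: [580.7, 226.2, 162.4]
ee_rot: [-2.82, -1.385, -0.001]
contact_force: [-0.2, 0.4, 0.8]
opening: 14.3
grasp_force: 0.3
```

Call:
jog_arm(increments=[{"linear":[0,-0.003,0],"spin":0},{"linear":[0,-0.003,0],"spin":0},{"linear":[0,-0.003,0],"spin":0},{"linear":[0,-0.003,0],"spin":0},{"linear":[0,0,0],"spin":0}])

```text
t: 11.2
position: [570.7, 234.0, 162.3]
ee_rot: [-2.819, -1.386, -0.001]
contact_force: [0.9, -0.3, 1.6]
opening: 13.3
grasp_force: 0.7
```

```bash
python3 chk.py
```

```text
t11.20 pos [570.7 234.  162.3] yaw 52.4 tool d [-40.5 -44.9  -1.7] F [ 0.9 -0.3  1.6] open 13.3 g 0.7 q7 -1.53
ear top None foot [205, 209, 210, 208, 204] ref (230.5,219.5)[205,209,209,208,204]
shift px: scene ear (0.0, 0.25, 0.77) top ear (-3.75, 4.5, 0.84)
```

Call:
jog_arm(increments=[{"linear":[0,-0.003,0],"spin":0},{"linear":[0,-0.003,0],"spin":0},{"linear":[0,-0.003,0],"spin":0},{"linear":[0,-0.003,0],"spin":0},{"linear":[0,0,0],"spin":0}])

```text
t: 11.72
position: [560.4, 241.6, 161.9]
ee_rot: [-2.818, -1.386, 0.002]
contact_force: [-0.4, 0.1, 0.2]
opening: 13.4
grasp_force: 0.0
```

```bash
python3 chk.py;  python3 - <<'E'
from h import *
s,t=cam("scene"),cam("top")
cv2.imwrite("pics/c5.png",np.hstack([crop(s,230,140,80,75,5),crop(t,180,160,80,75,5)]))
E
```

```text
t11.72 pos [560.4 241.6 161.9] yaw 52.4 tool d [-40.2 -32.1  -2.1] F [-0.4  0.1  0.2] open 13.4 g 0.0 q7 -1.55
ear top None foot [205, 209, 210, 208, 204] ref (230.5,219.5)[205,209,209,208,204]
shift px: scene ear (0.25, 0.5, 0.8) top ear (5.0, 1.0, 0.58)
```

View pics/c5.png

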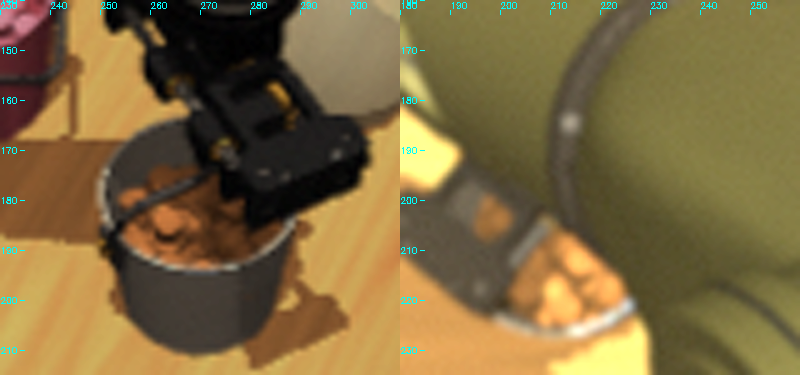

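The pail stands unmoved (scene rim and foot as at the start). The near leg and shoulder show at scene (252,184) to (272,174), so the bail is following the finger. I continue to upright.

Call:
jog_arm(increments=[{"linear":[0,-0.003,0],"spin":0},{"linear":[0,-0.003,0],"spin":0},{"linear":[0,-0.003,0],"spin":0},{"linear":[0,-0.003,0],"spin":0},{"linear":[0,-0.003,0],"spin":0}])

```text
t: 12.33
position: [549.4, 250.2, 162.1]
ee_rot: [2.82, 1.385, 0.0]
contact_force: [0.6, -0.8, 0.2]
opening: 13.1
grasp_force: 0.3
```

Call:
jog_arm(increments=[{"linear":[0,-0.003,0],"spin":0},{"linear":[0,-0.003,0],"spin":0},{"linear":[0,-0.003,0],"spin":0},{"linear":[0,0,0],"spin":0},{"linear":[0,0,0],"spin":0}])

```text
t: 12.75
position: [542.2, 255.8, 162.0]
ee_rot: [-2.819, -1.385, 0.0]
contact_force: [0.3, -0.4, -0.4]
opening: 13.1
grasp_force: 0.0
```

```bash
python3 chk.py;  python3 - <<'E'
from h import *
s,t=cam("scene"),cam("top")
cv2.imwrite("pics/c6.png",crop(s,230,140,80,75,5))
for a in(1.2,1.3,1.4,1.5,1.57):
  for C in ((536,262),(538,260)):
    P=np.array([C[0]-.61*58,C[1]-.79*58,92])+70*np.array([.79*np.cos(a),-.61*np.cos(a),np.sin(a)])
    print(a,C,np.round(proj(s,P),1),end=" ")
E
```

```text
t12.75 pos [542.2 255.8 162. ] yaw 52.3 tool d [-40.4  -9.   -2. ] F [ 0.3 -0.4 -0.4] open 13.1 g 0.0 q7 -1.59
ear top None foot [205, 209, 210, 208, 204] ref (230.5,219.5)[205,209,209,208,204]
shift px: scene ear (0.0, 0.5, 0.84) top ear (1.5, 7.25, 0.53)
1.2 (536, 262) [256.  179.4] 1.2 (538, 260) [256.3 180.1] 1.3 (536, 262) [254.9 177.4] 1.3 (538, 260) [255.3 178.1] 1.4 (536, 262) [253.8 175.4] 1.4 (538, 260) [254.2 176.1] 1.5 (536, 262) [252.7 173.6] 1.5 (538, 260) [253.1 174.3] 1.57 (536, 262) [252.  172.4] 1.57 (538, 260) [252.3 173.1]
```

View pics/c6.png

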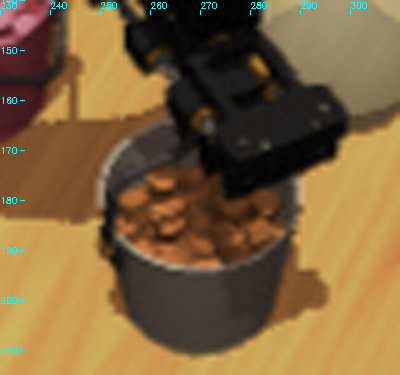

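The pail is still unmoved. The near bend is now around scene (253,176), a ≈ 1.45. I push the last 8 mm, release, and move to shoulder_a to grip it.

Call:
jog_arm(increments=[{"linear":[0,-0.003,0],"spin":0},{"linear":[0,-0.003,0],"spin":0},{"linear":[0,-0.002,0],"spin":0},{"linear":[0,0,0],"spin":0}])

```text
t: 13.28
position: [535.6, 260.8, 162.1]
ee_rot: [-2.819, -1.386, 0.0]
contact_force: [-0.7, 0.6, -0.4]
opening: 13.2
grasp_force: 0.0
```

Call:
jog_arm(increments=[{"linear":[0,0,0],"spin":0},{"linear":[0,0.003,0],"spin":0},{"linear":[0,0,-0.02],"spin":0},{"linear":[0,0,-0.02],"spin":0},{"linear":[0,0,0],"spin":0}], gripper=0.3)

```text
t: 13.7
position: [540.6, 259.7, 205.3]
ee_rot: [-2.82, -1.384, -0.01]
contact_force: [0.4, 0.5, 0.0]
opening: 31.1
grasp_force: 0.0
```

Call:
jog_arm(increments=[{"linear":[-0.014,0,0],"spin":0},{"linear":[-0.014,0,0],"spin":0},{"linear":[-0.014,0,0],"spin":0},{"linear":[0,0,0],"spin":0}])

```text
t: 14.03
position: [511.5, 222.1, 201.3]
ee_rot: [2.819, 1.381, -0.006]
contact_force: [-0.3, -0.3, -0.4]
opening: 30.9
grasp_force: 0.0
```

```bash
python3 chk.py;  python3 - <<'E'
from h import *
s,t=cam("scene"),cam("top")
cv2.imwrite("pics/c7.png",np.hstack([crop(s,230,130,80,90,5),crop(t,180,150,80,90,5)]))
E
```

```text
t14.03 pos [511.5 222.1 201.3] yaw 52.2 tool d [ 5.2 -5.3 37.3] F [-0.3 -0.3 -0.4] open 30.9 g 0.0 q7 -1.57
ear top None foot [205, 209, 210, 208, 204] ref (230.5,219.5)[205,209,209,208,204]
shift px: scene ear (0.0, 0.5, 0.82) top ear (-4.0, -8.0, 0.61)
```

View pics/c7.png

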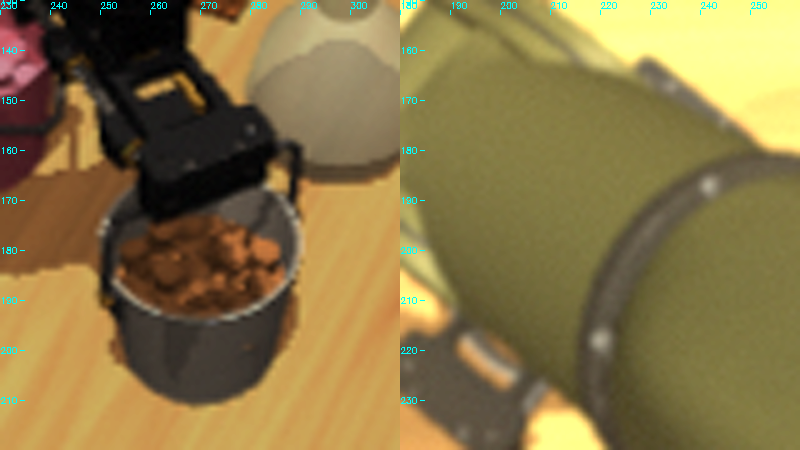

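The bail is upright: far leg at scene (288,175), bend at (289,159), near leg vertical at (251,173-190). The pail is in place. I go down over shoulder_a and close gently, then firmly.

Call:
jog_arm(increments=[{"linear":[0.003,-0.0015,0.014],"spin":0},{"linear":[0,0,0.014],"spin":0},{"linear":[0,0,0.012],"spin":0},{"linear":[0,0,0.006],"spin":0},{"linear":[0,0,0],"spin":0}])

```text
t: 14.65
position: [513.2, 228.9, 154.7]
ee_rot: [-2.819, -1.386, 0.003]
contact_force: [0.2, 0.2, -0.3]
opening: 31.2
grasp_force: 0.0
```

Call:
jog_arm(increments=[{"linear":[0,0,0],"spin":0},{"linear":[0,0,0],"spin":0},{"linear":[0,0,0],"spin":0},{"linear":[0,0,0],"spin":0}], gripper=0.75, grip_force=3)

```text
t: 14.98
position: [514.2, 228.7, 156.7]
ee_rot: [2.82, 1.384, 0.003]
contact_force: [0.2, -0.2, -0.4]
opening: 11.4
grasp_force: 0.3
```

Call:
jog_arm(increments=[{"linear":[0,0,0],"spin":0},{"linear":[0,0,0],"spin":0},{"linear":[0,0,0],"spin":0}], gripper=1)

```text
t: 15.23
position: [514.0, 228.7, 156.5]
ee_rot: [2.82, 1.385, 0.002]
contact_force: [0.4, 0.2, 2.4]
opening: 6.9
grasp_force: 2.7
```

```bash
python3 chk.py
```

```text
t15.23 pos [514.  228.7 156.5] yaw 52.3 tool d [-1.7 -3.3 -7.5] F [0.4 0.2 2.4] open 6.9 g 2.7 q7 -1.61
ear top None foot [205, 209, 210, 208, 204] ref (230.5,219.5)[205,209,209,208,204]
shift px: scene ear (0.0, 0.5, 0.81) top ear (4.75, -5.25, 0.36)
```

Call:
jog_arm(increments=[{"linear":[0,0,0],"spin":0},{"linear":[0,0,0],"spin":0},{"linear":[0,0,0],"spin":0}], grip_force=45)

```text
t: 15.58
position: [513.9, 228.7, 156.7]
ee_rot: [2.819, 1.385, 0.002]
contact_force: [0.7, -0.2, 6.4]
opening: 5.0
grasp_force: 42.7
```

Call:
jog_arm(increments=[{"linear":[0,0,-0.002],"spin":0},{"linear":[0,0,-0.003],"spin":0},{"linear":[0,0,-0.004],"spin":0},{"linear":[0,0,-0.006],"spin":0},{"linear":[0,0,-0.008],"spin":0}])

```text
t: 16.0
position: [512.6, 228.0, 178.7]
ee_rot: [2.82, 1.385, -0.004]
contact_force: [-0.3, -1.2, -6.1]
opening: 3.9
grasp_force: 46.3
```

Call:
jog_arm(increments=[{"linear":[0,0,-0.012],"spin":0},{"linear":[0,0,-0.016],"spin":0},{"linear":[0,0,-0.016],"spin":0},{"linear":[0,0,-0.016],"spin":0},{"linear":[0,0,-0.016],"spin":0}])

```text
t: 16.42
position: [513.2, 228.3, 256.2]
ee_rot: [2.82, 1.385, -0.001]
contact_force: [0.9, -0.4, -4.7]
opening: 4.6
grasp_force: 45.0
```

Call:
jog_arm(increments=[{"linear":[0,0,-0.014],"spin":0},{"linear":[0,0,-0.008],"spin":0},{"linear":[0,0,-0.004],"spin":0},{"linear":[0,0,0],"spin":0}])

```text
t: 16.75
position: [513.7, 228.6, 281.8]
ee_rot: [2.82, 1.385, 0.002]
contact_force: [1.1, -0.4, -5.0]
opening: 4.4
grasp_force: 44.9
```

```bash
python3 - <<'E'
from h import *
go((510,-222,280)); print(r.get_state()["ft_torque"].round(2))
E
```

```text
t16.75 pos [513.7 228.6 281.8] yaw 52.3 tool d [-358.8  272.6    1.5] F [ 1.1 -0.4 -5. ] open 4.4 g 44.9 q7 -1.50
[-0.01 -0.01 -0.02]
```

The pail weighs about 5 N and is up. Next I turn it so the rod lies along the stand's y. I then carry it round to the hook's tip side, where the bail's legs straddle the hook.

Call:
jog_arm(increments=[{"linear":[0,0,0],"spin":-2},{"linear":[0,0,0],"spin":-4},{"linear":[0,0,0],"spin":-5},{"linear":[0,0,0],"spin":-5},{"linear":[0,0,0],"spin":-5}])

```text
t: 17.17
position: [513.0, 228.0, 279.9]
ee_rot: [-2.516, -1.881, 0.004]
contact_force: [0.4, 0.5, -6.0]
opening: 4.4
grasp_force: 45.0
```

Call:
jog_arm(increments=[{"linear":[0,0,0.003],"spin":-5},{"linear":[0,0,0.004],"spin":-6},{"linear":[0,0,0.004],"spin":-6},{"linear":[0,0,0.004],"spin":-5},{"linear":[0,0,0.003],"spin":-5}])

```text
t: 17.58
position: [513.0, 227.8, 261.5]
ee_rot: [-2.007, -2.416, 0.004]
contact_force: [-0.3, -0.3, -5.5]
opening: 4.4
grasp_force: 45.0
```

Call:
jog_arm(increments=[{"linear":[0,0,0],"spin":-4},{"linear":[0,0,0],"spin":-2.5},{"linear":[0,0,0],"spin":0}])

```text
t: 17.83
position: [513.0, 227.8, 261.7]
ee_rot: [-1.871, -2.522, 0.004]
contact_force: [0.2, -0.1, -4.6]
opening: 4.9
grasp_force: 45.0
```

```bash
python3 - <<'E'
from h import *
go((617,-191,264))
# pail body mask in scene: foot and rim
s=cam("scene"); print(proj(s,r.get_state()["position"]))
E
```

```text
t17.83 pos [513.  227.8 261.7] yaw 106.9 tool d [-431.  -22.   -2.] F [ 0.2 -0.1 -4.6] open 4.9 g 45.0 q7 -0.74
(np.float64(256.9602582700292), np.float64(146.6400501238888))
```

Call:
jog_arm(increments=[{"linear":[-0.008,0,0],"spin":0},{"linear":[-0.014,-0.001,0],"spin":0},{"linear":[-0.018,-0.001,0],"spin":0},{"linear":[-0.02,-0.001,0],"spin":0},{"linear":[-0.02,-0.001,0],"spin":0}])

```text
t: 18.3
position: [533.0, 149.2, 262.8]
ee_rot: [1.874, 2.521, -0.002]
contact_force: [-0.2, 0.4, -5.0]
opening: 4.6
grasp_force: 45.1
```

Call:
jog_arm(increments=[{"linear":[-0.02,-0.001,0],"spin":0},{"linear":[-0.02,-0.001,0],"spin":0},{"linear":[-0.02,-0.001,0],"spin":0},{"linear":[-0.02,-0.001,0],"spin":0},{"linear":[-0.02,-0.001,0],"spin":0}])

```text
t: 18.72
position: [557.1, 51.7, 262.8]
ee_rot: [1.875, 2.52, -0.002]
contact_force: [-0.2, -0.2, -4.9]
opening: 4.1
grasp_force: 45.0
```

Call:
jog_arm(increments=[{"linear":[-0.02,-0.001,0],"spin":0},{"linear":[-0.02,-0.001,0],"spin":0},{"linear":[-0.02,-0.001,0],"spin":0},{"linear":[-0.02,-0.001,0],"spin":0},{"linear":[-0.02,-0.001,0],"spin":0}])

```text
t: 19.13
position: [581.0, -45.5, 262.8]
ee_rot: [1.875, 2.521, -0.002]
contact_force: [-0.2, -0.4, -5.4]
opening: 4.9
grasp_force: 45.0
```

Call:
jog_arm(increments=[{"linear":[-0.02,-0.001,0],"spin":0},{"linear":[-0.02,-0.001,0],"spin":0},{"linear":[-0.02,-0.001,0],"spin":0},{"linear":[-0.02,-0.001,0],"spin":0},{"linear":[-0.02,-0.001,0],"spin":0}])

```text
t: 19.55
position: [604.9, -142.8, 262.6]
ee_rot: [-1.875, -2.521, 0.002]
contact_force: [-0.6, -0.0, -5.0]
opening: 4.4
grasp_force: 45.0
```

Call:
jog_arm(increments=[{"linear":[-0.02,-0.001,0],"spin":0},{"linear":[-0.016,-0.001,0],"spin":0},{"linear":[-0.01,0,0],"spin":0},{"linear":[-0.005,0,0],"spin":0},{"linear":[0,0,0],"spin":0}])

```text
t: 19.97
position: [617.9, -191.6, 262.6]
ee_rot: [1.876, 2.52, -0.001]
contact_force: [-0.8, -1.1, -5.9]
opening: 4.1
grasp_force: 45.2
```

```bash
python3 - <<'E'
from h import *
go((617,-191,264))
s,t=cam("scene"),cam("top")
a=np.hstack([crop(s,100,225,160,120,3),crop(t,330,140,105,120,3)]);cv2.imwrite("pics/c8.png",a);print(a.shape)
E
```

```text
t19.97 pos [ 617.9 -191.6  262.6] yaw 106.7 tool d [ 0.9 -0.7 -1.4] F [-0.8 -1.1 -5.9] open 4.1 g 45.2 q7 0.02
(360, 795, 3)
```

View pics/c8.png

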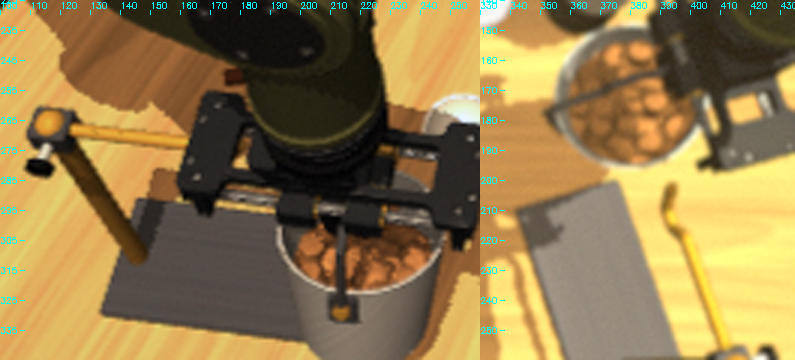

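The pail hangs roughly level at the tip side. In the top view the rim spans columns 355-400 around row 171, with the bail across it. The hook tip is clear at top (394,203). Ear at scene (213,328). I check this against the expected position.

```bash
python3 - <<'E'
from h import *
np.set_printoptions(precision=1,suppress=True)
s,t=cam("scene"),cam("top")
hsv=cv2.cvtColor(t["frame"],cv2.COLOR_RGB2HSV)
m=((hsv[...,1]<75)&(hsv[...,2]>110)); yy,xx=np.nonzero(m); d=np.hypot(xx-377.5,yy-171.5); k=(d>19)&(d<27)
e=cv2.fitEllipse(np.c_[xx[k],yy[k]].astype(np.float32)); print(k.sum(),e)
p=r.get_state()["position"]; tx=np.array([-.289,.957,0]);ty=np.array([.957,.289,0])
print("exp centre",p+39.7*tx-3*0)
for z in(200,210,220):print("rim",plane(t,377.5,171.5,z),plane(t,*e[0],z))
print("near ear expected (y=+66) px", proj(s,p+39.7*tx-66*tx+[0,0,8-72]), "far", proj(t,p+39.7*tx+66*tx+[0,0,8-72]),"seen s(213,328) t(355,178)")
O=np.array([500,-185,0])
for h in(232,240,248): print(h,"tip px exp t",proj(t,O+20*ty+[0,0,h+29]),"s",proj(s,O+20*ty+[0,0,h+29]))
E
```

```text
103 ((379.38323974609375, 171.5292205810547), (47.3920783996582, 48.59596633911133), 78.59288787841797)
exp centre [ 606.5 -150.1  263.2]
rim [ 611.9 -166.4  200. ] [ 611.9 -171.1  200. ]
rim [ 609.3 -163.3  210. ] [ 609.3 -167.9  210. ]
rim [ 606.7 -160.1  220. ] [ 606.7 -164.7  220. ]
near ear expected (y=+66) px (np.float64(217.45059383312207), np.float64(318.83804201106665)) far (np.float64(345.84195339210805), np.float64(180.51901993346576)) seen s(213,328) t(355,178)
232 tip px exp t (np.float64(392.86536924225436), np.float64(204.2958116262905)) s (np.float64(178.40930157970305), np.float64(274.01764398903947))
240 tip px exp t (np.float64(394.08946047919767), np.float64(203.73884333306341)) s (np.float64(177.73084979710393), np.float64(272.35304779740534))
248 tip px exp t (np.float64(395.3374498313103), np.float64(203.17100126505918)) s (np.float64(177.04188593051788), np.float64(270.66265997927735))
```

```bash
python3 - <<'E'
from h import *
np.set_printoptions(precision=1,suppress=True)
s,t=cam("scene"),cam("top")
p=np.array([617.9,-191.6,262.6+8]); tx=np.array([-.289,.957,0]);Z=np.array([0,0,1.])
print("top ear candidates")
for sl in(0,10):
 for th in(0,.05,.1,.15,.2,.25):
  P=lambda f,z:p+tx*((f-sl)*np.cos(th)+z*np.sin(th))+Z*(z*np.cos(th)-(f-sl)*np.sin(th))
  print(sl,th,"near s",np.round(proj(s,P(-26,-72)),1),"far t",np.round(proj(t,P(106,-72)),1),"rim t",np.round(proj(t,P(40,-59)),1),"kink",P(40,14),"bottom",P(40,-164))
print("seen near s(213,328) far t(355,178) rim t(378.5,171.5)")
E
```

```text
top ear candidates
0 0 near s [216.7 320.2] far t [347.1 180.7] rim t [373.7 172.4] kink [ 606.3 -153.3  284.6] bottom [ 606.3 -153.3  106.6]
0 0.05 near s [216.3 321.6] far t [348.  180.7] rim t [374.6 172.3] kink [ 606.2 -152.7  282.6] bottom [ 608.7 -161.2  104.8]
0 0.1 near s [215.9 323. ] far t [349.1 180.8] rim t [375.6 172.1] kink [ 606.  -152.2  280.5] bottom [ 611.1 -169.2  103.4]
0 0.15 near s [215.5 324.3] far t [350.3 180.7] rim t [376.6 172. ] kink [ 605.9 -151.7  278.5] bottom [ 613.6 -177.2  102.5]
0 0.2 near s [215.  325.5] far t [351.5 180.7] rim t [377.7 171.8] kink [ 605.8 -151.4  276.4] bottom [ 616.  -185.3  101.9]
0 0.25 near s [214.6 326.7] far t [352.8 180.6] rim t [378.8 171.5] kink [ 605.7 -151.2  274.3] bottom [ 618.4 -193.3  101.8]
10 0 near s [215.7 324.8] far t [350.9 179.6] rim t [377.5 171.3] kink [ 609.2 -162.9  284.6] bottom [ 609.2 -162.9  106.6]
10 0.05 near s [215.3 326.2] far t [351.9 179.6] rim t [378.5 171.2] kink [ 609.  -162.3  283.1] bottom [ 611.6 -170.8  105.3]
10 0.1 near s [214.8 327.5] far t [352.9 179.6] rim t [379.5 171. ] kink [ 608.9 -161.7  281.5] bottom [ 614.  -178.7  104.4]
10 0.15 near s [214.4 328.7] far t [354.1 179.6] rim t [380.6 170.8] kink [ 608.7 -161.2  280. ] bottom [ 616.4 -186.7  104. ]
10 0.2 near s [214.  329.8] far t [355.3 179.5] rim t [381.7 170.5] kink [ 608.6 -160.8  278.4] bottom [ 618.8 -194.6  103.9]
10 0.25 near s [213.5 330.9] far t [356.7 179.3] rim t [382.8 170.3] kink [ 608.5 -160.5  276.7] bottom [ 621.2 -202.6  104.3]
seen near s(213,328) far t(355,178) rim t(378.5,171.5)
```

The rim centre reads about 13 mm toward the grip side, so the pail sags about 0.2 rad, pivoting at the grip. That leaves the kink near 42 mm along the tool's x, only about 14 mm above the TCP, and laterally on the hook's line within 2 mm. I raise it for tip clearance and come in slowly over the tip, watching the force.

Call:
jog_arm(increments=[{"linear":[0,0,-0.006],"spin":0},{"linear":[0,0,-0.006],"spin":0},{"linear":[0,-0.005,0],"spin":0},{"linear":[0,-0.01,0],"spin":0},{"linear":[0,-0.012,0],"spin":0}])

```text
t: 20.68
position: [592.5, -197.4, 275.6]
ee_rot: [1.871, 2.522, 0.002]
contact_force: [0.8, 0.6, -6.2]
opening: 4.1
grasp_force: 44.7
```

Call:
jog_arm(increments=[{"linear":[0,-0.012,0],"spin":0},{"linear":[0,-0.012,0],"spin":0},{"linear":[0,-0.01,0],"spin":0},{"linear":[0,-0.007,0],"spin":0},{"linear":[0,0,0],"spin":0}])

```text
t: 21.1
position: [551.4, -210.8, 275.2]
ee_rot: [-1.874, -2.521, 0.003]
contact_force: [-0.8, 0.4, -5.3]
opening: 4.4
grasp_force: 44.8
```

```bash
python3 - <<'E'
from h import *
go((511.5,-226,274)); print(r.get_state()["ft_torque"].round(2))
s,t=cam("scene"),cam("top")
hsv=cv2.cvtColor(t["frame"],cv2.COLOR_RGB2HSV)
p=r.get_state()["position"]+[0,0,8]; tx=np.array([-.289,.957,0]);Z=np.array([0,0,1.])
for th in(.1,.2,.3):
  P=lambda f,z:p+tx*(f*np.cos(th)+z*np.sin(th))+Z*(z*np.cos(th)-f*np.sin(th))
  c=proj(t,P(40,-59)); print(th,"rim exp",np.round(c,1),"far ear",np.round(proj(t,P(106,-72)),1))
m=((hsv[...,1]<75)&(hsv[...,2]>110)); yy,xx=np.nonzero(m); d=np.hypot(xx-c[0],yy-c[1]); k=(d>18)&(d<29)
h=cv2.convexHull(np.c_[xx[k],yy[k]].astype(np.float32)); print(k.sum(),cv2.fitEllipse(h))
E
```

```text
t21.10 pos [ 551.4 -210.8  275.2] yaw 106.7 tool d [ -3.  -42.6   1.3] F [-0.8  0.4 -5.3] open 4.4 g 44.8 q7 0.04
[-0.1   0.06 -0.02]
0.1 rim exp [385.8 197. ] far ear [358.4 205.4]
0.2 rim exp [387.9 196.5] far ear [360.8 205. ]
0.3 rim exp [390.2 195.9] far ear [363.5 204.5]
88 ((391.1235656738281, 197.71661376953125), (48.75616455078125, 52.982818603515625), 95.28311920166016)
```

Call:
jog_arm(increments=[{"linear":[-0.001,-0.004,0],"spin":0},{"linear":[0,-0.004,0],"spin":0},{"linear":[0,-0.004,0],"spin":0},{"linear":[0,-0.004,0],"spin":0},{"linear":[0,0,0],"spin":0}])

```text
t: 21.62
position: [536.8, -215.9, 274.8]
ee_rot: [-1.873, -2.521, 0.002]
contact_force: [-1.2, 0.4, -5.7]
opening: 4.7
grasp_force: 44.7
```

Call:
jog_arm(increments=[{"linear":[0,-0.005,0],"spin":0},{"linear":[0,-0.005,0],"spin":0},{"linear":[0,0,0],"spin":0}])

```text
t: 21.87
position: [527.2, -218.8, 274.9]
ee_rot: [-1.873, -2.521, 0.002]
contact_force: [-1.1, 1.0, -6.3]
opening: 4.4
grasp_force: 44.8
```

Call:
jog_arm(increments=[{"linear":[0,-0.005,0],"spin":0},{"linear":[0,-0.005,0],"spin":0},{"linear":[0,-0.005,0],"spin":0},{"linear":[0,0,0],"spin":0},{"linear":[0,0,0],"spin":0}])

```text
t: 22.28
position: [513.6, -223.0, 275.0]
ee_rot: [-1.873, -2.522, 0.001]
contact_force: [-1.0, 0.0, -6.2]
opening: 4.2
grasp_force: 44.8
```

```bash
python3 - <<'E'
from h import *
go((511.5,-226,274)); print(r.get_state()["ft_torque"].round(2))
p=r.get_state()["position"]; k=p+42*np.array([-.289,.957,0])-[500,-185,0]; print("kink stand x",-(k[:2]@[.957,.289]),"y",k[:2]@[.289,-.957])
E
```

```text
t22.28 pos [ 513.6 -223.   275. ] yaw 106.8 tool d [-2.3 -2.9  1. ] F [-1.   0.  -6.2] open 4.2 g 44.8 q7 0.06
[-0.05 -0.13  0.03]
kink stand x -2.023851975369019 y -1.724715119033136
```

The kink is over the trough with no contact. I lower slowly, waiting for the wrist to unload.

Call:
jog_arm(increments=[{"linear":[-0.001,-0.001,0.004],"spin":0},{"linear":[0,0,0.004],"spin":0},{"linear":[0,0,0.004],"spin":0},{"linear":[0,0,0.004],"spin":0},{"linear":[0,0,0],"spin":0}])

```text
t: 22.7
position: [512.8, -223.7, 257.9]
ee_rot: [-1.871, -2.521, 0.001]
contact_force: [-0.3, -0.5, -4.9]
opening: 4.1
grasp_force: 44.8
```

Call:
jog_arm(increments=[{"linear":[0,0,0.002],"spin":0},{"linear":[0,0,0.002],"spin":0},{"linear":[0,0,0.002],"spin":0},{"linear":[0,0,0],"spin":0},{"linear":[0,0,0],"spin":0}])

```text
t: 23.12
position: [513.3, -223.8, 253.0]
ee_rot: [-1.873, -2.522, 0.0]
contact_force: [-0.3, 0.3, -5.6]
opening: 4.3
grasp_force: 44.8
```

Call:
jog_arm(increments=[{"linear":[0,0,0.002],"spin":0},{"linear":[0,0,0.002],"spin":0},{"linear":[0,0,0],"spin":0},{"linear":[0,0,0],"spin":0}])

```text
t: 23.45
position: [513.3, -223.9, 248.9]
ee_rot: [-1.873, -2.522, 0.0]
contact_force: [0.6, 0.4, -5.9]
opening: 4.3
grasp_force: 44.8
```

```bash
python3 - <<'E'
from h import *
go((511.5,-226,240)); print(r.get_state()["ft_torque"].round(2))
E
```

```text
t23.45 pos [ 513.3 -223.9  248.9] yaw 106.8 tool d [-1.5 -2.3  8.9] F [ 0.6  0.4 -5.9] open 4.3 g 44.8 q7 0.03
[-0.03 -0.12  0.01]
```

Call:
jog_arm(increments=[{"linear":[0,0,0.002],"spin":0},{"linear":[0,0,0.002],"spin":0},{"linear":[0,0,0],"spin":0},{"linear":[0,0,0],"spin":0}])

```text
t: 23.78
position: [513.2, -223.9, 244.8]
ee_rot: [-1.873, -2.522, 0.0]
contact_force: [0.3, -0.2, -5.4]
opening: 4.3
grasp_force: 44.8
```

Call:
jog_arm(increments=[{"linear":[0,0,0.002],"spin":0},{"linear":[0,0,0.001],"spin":0},{"linear":[0,0,0],"spin":0},{"linear":[0,0,0],"spin":0}])

```text
t: 24.12
position: [513.6, -223.8, 242.2]
ee_rot: [1.873, 2.522, 0.0]
contact_force: [-0.1, 0.2, -3.3]
opening: 4.1
grasp_force: 44.5
```

Call:
jog_arm(increments=[{"linear":[0,0,0.002],"spin":0},{"linear":[0,0,0],"spin":0},{"linear":[0,0,0],"spin":0}])

```text
t: 24.37
position: [513.8, -223.8, 240.5]
ee_rot: [1.872, 2.522, 0.001]
contact_force: [-0.3, 0.1, -0.2]
opening: 4.4
grasp_force: 44.3
```

The hook has taken the weight (wrist Fz is near 0). I ease the grip in steps and follow the shoulder down so the pail levels itself softly.

Call:
jog_arm(increments=[{"linear":[0,0,0.001],"spin":0},{"linear":[0,0,0.001],"spin":0},{"linear":[0,0,0],"spin":0},{"linear":[0,0,0],"spin":0}], grip_force=25)

```text
t: 24.7
position: [513.7, -223.8, 238.1]
ee_rot: [1.873, 2.522, 0.001]
contact_force: [1.5, -0.0, -0.2]
opening: 4.9
grasp_force: 24.7
```

Call:
jog_arm(increments=[{"linear":[0,0,0.001],"spin":0},{"linear":[0,0,0.001],"spin":0},{"linear":[0,0,0],"spin":0},{"linear":[0,0,0],"spin":0}], grip_force=15)

```text
t: 25.03
position: [513.4, -223.8, 235.9]
ee_rot: [-1.873, -2.522, -0.0]
contact_force: [1.2, 0.4, -0.5]
opening: 5.3
grasp_force: 14.9
```

```bash
cat > rim.py <<'E'
from h import *
go((511.5,-226,230)); print(r.get_state()["ft_torque"].round(2))
t=cam("top"); s=cam("scene"); O=np.array([500,-185,0]);tx=np.array([-.289,.957,0]);Z=np.array([0,0,1.])
hsv=cv2.cvtColor(t["frame"],cv2.COLOR_RGB2HSV)
K=O+[0,0,251]
for th in(0,.1,.2,.3):
  P=lambda f,z:K+tx*(f*np.cos(th)+z*np.sin(th))+Z*(z*np.cos(th)-f*np.sin(th))
  c=proj(t,P(0,-73)); print(th,"rim exp t",np.round(c,1),"foot s",np.round(proj(s,P(0,-178)),1),"near ear s",np.round(proj(s,P(-68,-86)),1),"far ear t",np.round(proj(t,P(68,-86)),1))
  if th==.1: c0=c
m=((hsv[...,1]<75)&(hsv[...,2]>110)); yy,xx=np.nonzero(m); d=np.hypot(xx-c0[0],yy-c0[1]); k=(d>16)&(d<30)
h=cv2.convexHull(np.c_[xx[k],yy[k]].astype(np.float32)); print("rim hull",k.sum(),np.round(cv2.fitEllipse(h)[0],1),h[:,0].min(0),h[:,0].max(0))
g=cv2.cvtColor(s["frame"],cv2.COLOR_RGB2HSV); e=proj(s,K-68*tx-86*Z)
m=(g[...,0]>12)&(g[...,0]<32)&(g[...,1]>150)&(g[...,2]>90); n,l,st,ce=cv2.connectedComponentsWithStats(m.astype(np.uint8))
print([(st[i,4],ce[i].round(1)) for i in range(1,n) if 4<st[i,4]<80 and np.hypot(*(ce[i]-e))<25])
E
python3 rim.py
```

```text
t25.03 pos [ 513.4 -223.8  235.9] yaw 106.8 tool d [-1.6 -2.4  5.9] F [ 1.2  0.4 -0.5] open 5.3 g 14.9 q7 0.02
[ 0.15 -0.26 -0.06]
0 rim exp t [384.1 217.1] foot s [184.1 305.9] near ear s [169.5 319.4] far ear t [356.9 225. ]
0.1 rim exp t [386.9 216.3] foot s [182.3 312.6] near ear s [167.8 321.9] far ear t [359.7 224.3]
0.2 rim exp t [389.7 215.5] foot s [180.2 319. ] near ear s [166.1 324. ] far ear t [362.6 223.5]
0.3 rim exp t [392.7 214.6] foot s [178.1 325.3] near ear s [164.5 325.7] far ear t [365.9 222.6]
rim hull 95 [387.4 216.1] [364. 192.] [412. 241.]
[(np.int32(19), array([158.7, 306.7])), (np.int32(5), array([170., 307.])), (np.int32(13), array([189.2, 308.2])), (np.int32(18), array([179.3, 310.6])), (np.int32(6), array([169.7, 313.2]))]
```

Fz stays near 0 and the tilt is already down to about 0.1 rad. I keep following it down.

Call:
jog_arm(increments=[{"linear":[0,0,0.001],"spin":0},{"linear":[0,0,0.001],"spin":0},{"linear":[0,0,0],"spin":0},{"linear":[0,0,0],"spin":0}], grip_force=10)

```text
t: 25.47
position: [513.3, -223.7, 233.9]
ee_rot: [-1.873, -2.522, -0.0]
contact_force: [0.1, 0.8, -0.3]
opening: 5.2
grasp_force: 9.9
```

Call:
jog_arm(increments=[{"linear":[0,0,0.001],"spin":0},{"linear":[0,0,0.001],"spin":0},{"linear":[0,0,0],"spin":0},{"linear":[0,0,0],"spin":0}], grip_force=6)

```text
t: 25.8
position: [513.3, -223.5, 232.0]
ee_rot: [-1.872, -2.522, -0.0]
contact_force: [0.5, 1.4, 0.8]
opening: 5.7
grasp_force: 5.9
```

```bash
python3 rim.py | egrep "pos|hull|^\["
```

```text
t25.80 pos [ 513.3 -223.5  232. ] yaw 106.8 tool d [-1.8 -2.5  2. ] F [0.5 1.4 0.8] open 5.7 g 5.9 q7 0.01
[ 0.39 -0.16 -0.01]
rim hull 91 [385.  216.7] [362. 193.] [409. 242.]
[(np.int32(5), array([159. , 306.2])), (np.int32(13), array([180.8, 309.8])), (np.int32(16), array([170.2, 310.7])), (np.int32(6), array([177.2, 311.8]))]
```

The pail is level (rim centre (385,216.7) against the expected (384,217)) and its weight is on the hook. I release softly and withdraw upward.

Call:
jog_arm(increments=[{"linear":[0,0,0.0005],"spin":0},{"linear":[0,0,0],"spin":0},{"linear":[0,0,0],"spin":0}], grip_force=3)

```text
t: 26.15
position: [513.3, -223.6, 231.5]
ee_rot: [-1.872, -2.522, -0.0]
contact_force: [-0.5, 1.8, 0.4]
opening: 5.4
grasp_force: 2.9
```

Call:
jog_arm(increments=[{"linear":[0,0,0],"spin":0},{"linear":[0,0,0],"spin":0},{"linear":[0,0,0],"spin":0}], gripper=0.7)

```text
t: 26.4
position: [513.2, -224.6, 231.5]
ee_rot: [1.874, 2.521, -0.002]
contact_force: [-0.3, -0.1, 0.2]
opening: 13.2
grasp_force: 0.0
```

Call:
jog_arm(increments=[{"linear":[0,0,0],"spin":0},{"linear":[0,0,0],"spin":0},{"linear":[0,0,0],"spin":0},{"linear":[0,0,0],"spin":0},{"linear":[0,0,0],"spin":0}], gripper=0.3)

```text
t: 26.82
position: [513.3, -223.9, 231.5]
ee_rot: [1.873, 2.522, -0.0]
contact_force: [0.3, 0.9, -0.9]
opening: 30.8
grasp_force: 0.0
```

```bash
python3 rim.py | egrep "pos|hull|^\["
```

```text
t26.82 pos [ 513.3 -223.9  231.5] yaw 106.8 tool d [-1.5 -2.4  1.5] F [ 0.3  0.9 -0.9] open 30.8 g 0.0 q7 0.01
[ 0.01 -0.1  -0.02]
rim hull 104 [384.2 216.7] [361. 192.] [409. 242.]
[(np.int32(12), array([171.8, 310.6]))]
```

Call:
jog_arm(increments=[{"linear":[0,0,-0.006],"spin":0},{"linear":[0,0,-0.01],"spin":0},{"linear":[0,0,-0.015],"spin":0},{"linear":[0,0,-0.02],"spin":0},{"linear":[0,0,-0.025],"spin":0}])

```text
t: 27.33
position: [512.8, -223.7, 308.4]
ee_rot: [-1.871, -2.521, 0.001]
contact_force: [-0.1, 0.5, -0.6]
opening: 31.2
grasp_force: 0.0
```

Call:
jog_arm(increments=[{"linear":[0,0,-0.03],"spin":0},{"linear":[0,0,-0.03],"spin":0},{"linear":[0,0,-0.03],"spin":0},{"linear":[0,0,-0.02],"spin":0},{"linear":[0,0,0],"spin":0}])

```text
t: 27.75
position: [515.5, -223.1, 423.2]
ee_rot: [1.867, 2.515, 0.006]
contact_force: [0.2, 0.2, 0.5]
opening: 30.8
grasp_force: 0.0
```

Call:
jog_arm(increments=[{"linear":[0,0.035,0],"spin":0},{"linear":[0,0.035,0],"spin":0},{"linear":[0,0.035,0],"spin":0},{"linear":[0,0.02,0],"spin":0},{"linear":[0,0,0],"spin":0}])

```text
t: 28.17
position: [635.7, -184.2, 416.1]
ee_rot: [-1.866, -2.525, -0.005]
contact_force: [-2.2, 1.0, -0.0]
opening: 30.7
grasp_force: 0.0
```

Call:
jog_arm(increments=[{"linear":[0,0,0],"spin":0},{"linear":[0,0,0],"spin":0},{"linear":[0,0,0],"spin":0},{"linear":[0,0,0],"spin":0},{"linear":[0,0,0],"spin":0}])

```text
t: 28.58
position: [632.3, -188.6, 418.0]
ee_rot: [1.874, 2.521, -0.001]
contact_force: [-0.5, 0.2, -0.0]
opening: 30.9
grasp_force: 0.0
```

```bash
python3 rim.py; python3 rim.py | egrep "hull|^\["
```

```text
t28.58 pos [ 632.3 -188.6  418. ] yaw 106.7 tool d [  -0.9 -126.4  188. ] F [-0.5  0.2 -0. ] open 30.9 g 0.0 q7 0.13
[-0.02 -0.12  0.01]
0 rim exp t [384.1 217.1] foot s [184.1 305.9] near ear s [169.5 319.4] far ear t [356.9 225. ]
0.1 rim exp t [386.9 216.3] foot s [182.3 312.6] near ear s [167.8 321.9] far ear t [359.7 224.3]
0.2 rim exp t [389.7 215.5] foot s [180.2 319. ] near ear s [166.1 324. ] far ear t [362.6 223.5]
0.3 rim exp t [392.7 214.6] foot s [178.1 325.3] near ear s [164.5 325.7] far ear t [365.9 222.6]
rim hull 229 [383.6 216.7] [359. 192.] [408. 242.]
[(np.int32(32), array([160.6, 301.8]))]
[ 0.01 -0.16 -0.01]
rim hull 231 [383.4 216.6] [358. 192.] [408. 242.]
[(np.int32(32), array([160.7, 301.5]))]
```

Call:
jog_arm(increments=[{"linear":[0,0,0],"spin":0},{"linear":[0,0,0],"spin":0},{"linear":[0,0,0],"spin":0},{"linear":[0,0,0],"spin":0},{"linear":[0,0,0],"spin":0}])

```text
t: 29.2
position: [633.1, -187.6, 417.5]
ee_rot: [1.873, 2.522, 0.0]
contact_force: [-0.2, 0.4, 0.3]
opening: 30.8
grasp_force: 0.0
```

```bash
python3 - <<'E'
from h import *
f=[]
for i in range(6): f.append(cam("top")["frame"][185:250,352:415].astype(int))
print("frame diffs",[int(abs(f[i]-f[0]).max()) for i in range(1,6)])
E
python3 rim.py | egrep "hull"; python3 -c "
from cell import r
print(r.close_job())"
```

```text
frame diffs [7, 9, 10, 9, 15]
rim hull 228 [383.5 216.7] [358. 192.] [408. 242.]
the job is handed in; nothing more can be done
None
```

The pail hangs level and still on the brass hook, clear of the table, and the job is handed in at about 30 s; while raising the bail, though, I tipped the pail briefly twice (about 10°, then less), setting it back on its spot each time, and the kink's seat on the hook was judged from forces and rim position, not seen.

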